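# Load the glaze test cups on the kiln shelf in reverse order

### The job

Move the four glazed test cups from the drying rack to the kiln shelf, one on each clay cookie, in reverse order: the cup that starts nearest the red end of the drying rack goes on the cookie farthest from the red end of the kiln shelf, and so on along the row. Keep the cups upright, set each one down gently in the middle of its cookie without dropping it, and leave all four standing there, released.

Things in the scene. Friction and masses are not known exactly. Their poses are not given: they have to be found in the camera images.
- cup_blue: Loose small test cup glazed blue with a bare tan foot, open at the top, standing upright: 60 mm high, outside diameter 43 mm from 12 mm up to the rim (straight sides), tapering to 36 mm at the foot, wall 3 mm, about 0.1 kg. Origin: centre of its underside; z up its axis.
- cup_yellow: Loose small test cup glazed yellow with a bare tan foot, open at the top, standing upright: 60 mm high, outside diameter 43 mm from 12 mm up to the rim (straight sides), tapering to 36 mm at the foot, wall 3 mm, about 0.1 kg. Origin: centre of its underside; z up its axis.
- cup_green: Loose small test cup glazed green with a bare tan foot, open at the top, standing upright: 60 mm high, outside diameter 43 mm from 12 mm up to the rim (straight sides), tapering to 36 mm at the foot, wall 3 mm, about 0.1 kg. Origin: centre of its underside; z up its axis.
- cup_white: Loose small test cup glazed white with a bare tan foot, open at the top, standing upright: 60 mm high, outside diameter 43 mm from 12 mm up to the rim (straight sides), tapering to 36 mm at the foot, wall 3 mm, about 0.1 kg. Origin: centre of its underside; z up its axis.
- tile_blue: Fixed blue glaze swatch tile, 60 x 60 x 6 mm, on the drying rack; the blue cup stands on it at the start, and it stays there and so marks that cup's place in the starting row. Origin: centre of its underside, 34 mm above the table.
- tile_yellow: Fixed yellow glaze swatch tile, 60 x 60 x 6 mm, on the drying rack; the yellow cup stands on it at the start, and it stays there and so marks that cup's place in the starting row. Origin: centre of its underside, 34 mm above the table.
- tile_green: Fixed green glaze swatch tile, 60 x 60 x 6 mm, on the drying rack; the green cup stands on it at the start, and it stays there and so marks that cup's place in the starting row. Origin: centre of its underside, 34 mm above the table.
- tile_white: Fixed white glaze swatch tile, 60 x 60 x 6 mm, on the drying rack; the white cup stands on it at the start, and it stays there and so marks that cup's place in the starting row. Origin: centre of its underside, 34 mm above the table.
- drying_rack: Fixed low dark timber rack, 80 mm (its x) by 340 mm (its y), flat top 34 mm above the table; the 25 mm at its +y end are painted red. Four places in a row, at y = -112.5, -37.5, +37.5, +112.5 mm in its frame (x = 0), each with one tile (tile top 40 mm above the table). Origin: centre of its underside, on the table; z up.
- kiln_shelf: Fixed pale grey kiln shelf on props, 80 (its x) by 340 mm (its y), slab top 34 mm above the table; the 25 mm at its +y end are red. On it, fixed, four empty round terracotta cookies, 62 mm across, 6 mm thick (tops 40 mm above the table), centred at y = -112.5, -37.5, +37.5, +112.5 mm in its frame (x = 0). Origin: centre of its underside, on the table; z up.

How it is judged:
By the outcome, as a careful person would: the job done as asked, in the order asked, and still so for the second after the job is handed in, with the robot touching nothing.
It also fails if it takes over 77 s, if anything falls off the work surface, if the arm or the gripper's body presses on something with over 40 N, if the wrist force passes 120 N, or if a joint passes its speed limit or range.

### The arm

A 6-joint arm with a two-finger parallel gripper is mounted at the origin on the work surface. World frame = base frame: x ahead of the robot, y to its left, z up, the work surface at z = 0. Lengths are in m, angles in degrees, forces in N, time in s.
With the tool pointing down it reaches from about 0.325 to 0.85 m from the base axis. Payload 4.4 kg.
Tool frame: the origin (TCP) lies at the very end of the fingers, on their centre line; the grasp point (between the pads) lies 19 mm behind it (pinch_z is the distance from the TCP to the grasp point, in m); z points along the fingers, y is the line along which they close (so a half turn about z gives the same grasp; the last joint's range is limited). The gripper opens to 94 mm and grips with 3 to 60 N. Pads are 16 mm wide; open, the fingers measure 119 mm over their backs; the gripper's body (75 mm by 177 mm) begins 78 mm behind the grasp point.
Start: joints at [64.83, 11.837, 88.321, -0, 79.842, -8.623], TCP at [0.164, 0.551, 0.205] pointing down, gripper open.
Joint ranges: [-156.59, 156.59], [-49.26, 127.26], [12.9, 141.05], [-63.56, 243.56], [4.71, 150.69], [-161.64, 161.64]. Speed limits (degrees/s): [159.86, 159.86, 180, 180, 180, 180].

### API

Orientations are given as [roll, pitch, yaw] about the fixed x, y, z axes, in that order (R = Rz(yaw) Ry(pitch) Rx(roll)).
In Python, from plant import * gives the robot as it stands. The module is installed in compiled form; this text tells all that it offers.
- The arm moves only by the shell command python3 -m inch 'ROWS'. ROWS is JSON, a list of rows, each a list of 3 entries, a list of its own where there are three numbers: the closure, from 0 (fully open) to 1 (shut), then the shift along the tool's x, y, z normalised to -1 to 1, where 1 is 0.025 m, then the turn, a rotation vector about the tool's x, y, z normalised to -1 to 1, where 1 is 8 degrees. In form: [[fingers, [dx, dy, dz], [rx, ry, rz]], ...]. A call has 1 to 10 rows; each row shifts and turns the commanded pose from where the row before left it, along the tool's axes as they then stand; what a row does not reach is not made up. A row lasts 1/8 s, in which the tool goes at most 62.5 mm and 10.7 degrees, less where a joint would pass 70% of its speed; a pose out of reach is approached as far as the arm can. A call with a number of a shift or a turn outside -1 to 1 is refused whole. A call with a gripper value outside its range is refused whole. The fingers move at their own pace and stop on an object; the grip force is fixed at half the most. Time passes only in rows, so rows that do not move let the fingers close. It gives the time, the measured TCP pose, the force, the opening and the grip force at its end, in the units of the state.
- observe(): the state, without advancing time (a new reading comes with each control period).
- capture(name): name is "scene" or "top"; returns a dict with "img" (420x560x3 uint8, red, green, blue), "intrinsics" (3x3 intrinsics, pixels), "cam_to_world" (4x4, takes a point from camera to world coordinates). Camera axes: x right, y down, z forward; pixel columns grow to the right and rows downward; lengths in m; the calibration is good to about 2 mm. A picture is of the moment at which its call begins. There is no depth.
- job_done(): hands the job in; it is judged then, once.
The state is a dict: "t": time; "joints": joint angles; "joint_velocities": joint speeds; "joint_torque": joint torques, N m; "tool_pos": TCP position; "ee_rot": TCP orientation; "wrist_force": force on the tool from outside, world axes, zero at the start; "torque": the same for the moment, N m; "gripper_width": finger opening in m; "grasp_force": force on a finger pad.
Only numpy, scipy, OpenCV 4.12 (cv2) and the standard library are available. Lean on these libraries where they do the work, as an engineer would, in place of code of your own. Each camera call takes 0.05 s, during which the arm holds its last target. There are 200 camera calls.

## Working session

There is one attempt and no reset: what is moved stays moved. The work goes in short steps, Python scripts to look and compute and a shell command to move; the robot and the scene stay as the last step left them, time stands still between calls to the robot, and variables do not carry over. Pictures are saved under pics/ and viewed, at most 14 in all, crops included, and the job is handed in when it is done.

```bash
mkdir -p pics; python3 - <<'E'
from plant import *
import cv2,json,numpy as np
for n in("scene","top"):
    c=capture(n);cv2.imwrite(f"pics/{n}0.png",c["img"][:,:,::-1])
    np.savez(f"{n}.npz",**c);print(n,np.round(c["intrinsics"],1).tolist(),np.round(c["cam_to_world"],3).tolist())
s=observe();print(s)
E
```

```text
scene [[525.8, 0.0, 288.5], [0.0, 525.8, 216.1], [0.0, 0.0, 1.0]] [[-0.805, 0.436, -0.401, 0.935], [0.593, 0.581, -0.558, 0.487], [-0.01, -0.687, -0.727, 0.735], [0.0, 0.0, 0.0, 1.0]]
top [[473.0, 0.0, 280.5], [0.0, 473.0, 205.0], [0.0, 0.0, 1.0]] [[0.004, -0.994, 0.105, 0.476], [-1.0, -0.002, 0.017, -0.025], [-0.017, -0.105, -0.994, 0.891], [0.0, 0.0, 0.0, 1.0]]
{'t': 0.1, 'joints': array([ 6.48288394e+01,  1.18805983e+01,  8.83926611e+01,  2.73956788e-05,
        7.98417656e+01, -8.62321604e+00]), 'joint_velocities': array([-0.02885386, -0.11971535, -0.23227712, -0.00145205, -0.03768025,
       -0.03934539]), 'joint_torque': array([-3.36247140e-04, -3.71862996e+01, -2.82293272e+01,  6.99773524e-02,
        3.11996439e-02, -4.48846379e-05]), 'tool_pos': array([0.16348177, 0.55054034, 0.20442743]), 'ee_rot': array([-1.79886279e+02, -1.72730252e-02,  1.63452033e+02]), 'wrist_force': array([-0.2360575 , -0.15155895, -0.1346874 ]), 'torque': array([-0.01533044,  0.00592562, -0.03940407]), 'grasp_force': 0.0, 'gripper_width': 0.0939671003231385}
```

View pics/scene0.png

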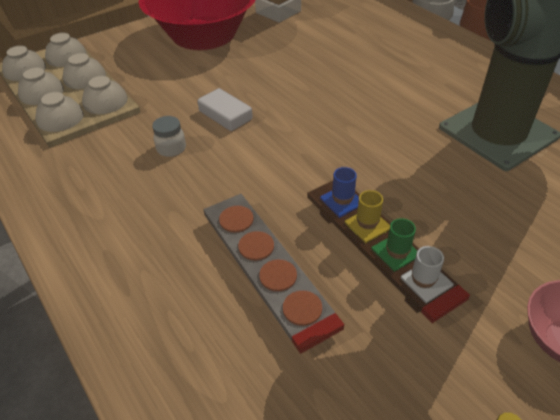

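View pics/top0.png

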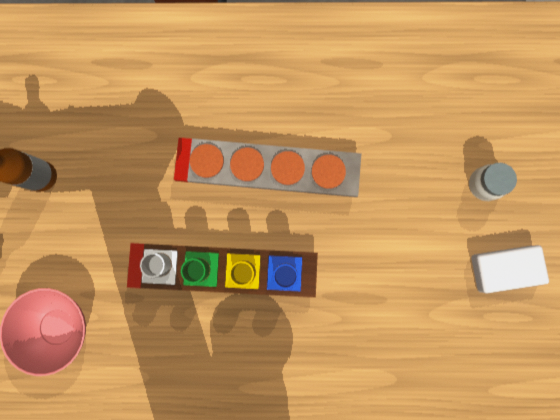

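Both views show the rack with its red end beside white, then green, yellow, blue (top px (155,265), (198,268), (242,270), (285,273)). The kiln shelf has its red end at left, with cookies at (207,160), (247,163), (288,167), (328,171). So white→328, green→288, yellow→247, blue→207. Next I'll enlarge crops.

```bash
python3 - <<'E'
import cv2,numpy as np
for n,(x0,y0,w,h),k in(("top",(120,125,250,187),3.2),("scene",(200,160,275,190),2.9)):
    im=np.load(n+".npz")["img"][y0:y0+h,x0:x0+w,::-1]
    im=cv2.resize(im,None,fx=k,fy=k,interpolation=cv2.INTER_CUBIC)
    im=cv2.convertScaleAbs(im,alpha=1.5)
    for i in range(0,w,20): cv2.line(im,(int(i*k),0),(int(i*k),6),(255,255,255));cv2.putText(im,str(x0+i),(int(i*k),16),0,.35,(255,255,255))
    for i in range(0,h,20): cv2.line(im,(0,int(i*k)),(6,int(i*k)),(255,255,255));cv2.putText(im,str(y0+i),(8,int(i*k)+4),0,.35,(255,255,255))
    cv2.imwrite(f"pics/{n}_c.png",im)
    # cookies by colour
    im=np.load(n+".npz")["img"]; hsv=cv2.cvtColor(im,cv2.COLOR_RGB2HSV)
    m=cv2.inRange(hsv,(4,130,90),(11,255,255))
    nc,_,st,c=cv2.connectedComponentsWithStats(m)
    print(n,[(np.round(c[i],1).tolist(),st[i].tolist()) for i in range(1,nc) if st[i,4]>300])
E
```

```text
top [([206.0, 160.3], [189, 144, 35, 34, 894]), ([246.6, 163.9], [230, 147, 34, 34, 896]), ([287.3, 167.4], [271, 151, 34, 34, 901]), ([328.3, 171.1], [312, 155, 34, 34, 906]), ([297.2, 278.9], [256, 253, 61, 43, 671])]
scene [([235.9, 218.4], [220, 206, 33, 25, 642]), ([255.6, 245.2], [239, 232, 34, 27, 743]), ([277.6, 274.8], [260, 260, 36, 30, 858]), ([302.1, 307.6], [283, 291, 39, 34, 1010])]
```

View pics/top_c.png

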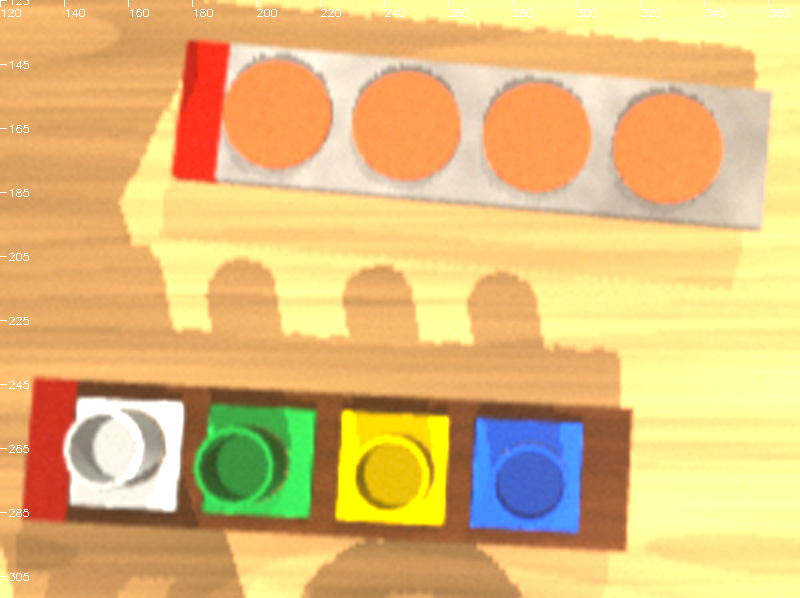

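View pics/scene_c.png

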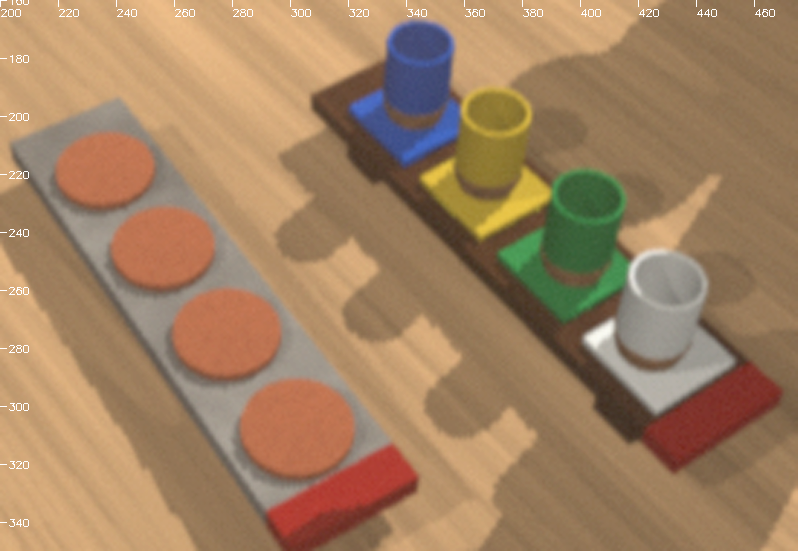

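The enlarged crops show the rim ellipses clearly. In top, the rim centres are blue (285.6,275.3), yellow (243.4,272.2), green (193.4,269.7), white (152.5,265). In scene they are (344.8,175.2), (370.9,198.6), (402.9,227.2), (430.3,256.4). The cups sit off-centre on their tiles. Next I triangulate.

```bash
cat >geo.py <<'E'
import numpy as np,cv2
def P(n):
    d=np.load(n+".npz"); return d["intrinsics"]@np.linalg.inv(d["cam_to_world"])[:3]
def tri(a,b):
    X=cv2.triangulatePoints(P("top"),P("scene"),np.array(a,float).T,np.array(b,float).T); return (X[:3]/X[3]).T
def plane(n,uv,z):
    d=np.load(n+".npz");K=d["intrinsics"];T=d["cam_to_world"]
    r=np.c_[np.array(uv,float),np.ones(len(uv))]@np.linalg.inv(K).T@T[:3,:3].T
    return T[:3,3]+r*((z-T[2,3])/r[:,2])[:,None]
E
python3 - <<'E'
from geo import *
np.set_printoptions(precision=4,suppress=True)
ct=[(206,160.3),(246.6,163.9),(287.3,167.4),(328.3,171.1)];cs=[(302.1,307.6),(277.6,274.8),(255.6,245.2),(235.9,218.4)]
rt=[(152.5,265),(193.4,269.7),(243.4,272.2),(285.6,275.3)];rs=[(430.3,256.4),(402.9,227.2),(370.9,198.6),(344.8,175.2)]
k=3.2 # tile corners, top crop: white, green, yellow, blue: near/far edge corners
tt=[(125,454),(259,461),(393,467),(527,475)]
for nm,a,b,z in(("cookie",ct,cs,.04),("rim",rt,rs,.1)):
    X=tri(a,b);print(nm);print(X);A=plane("top",a,z);B=plane("scene",b,z);print("top@z",A,"\nscene-top mm",(B-A)[:,:2]*1e3)
    M=(A+B)/2;print("mean",M[:,:2].tolist(),"spacing",np.linalg.norm(np.diff(M,axis=0),axis=1),"yaw",np.degrees(np.arctan2(M[0,1]-M[-1,1],M[0,0]-M[-1,0])))
T=plane("top",[(120+x/k,125+y/k) for x,y in tt],.04);print("tiles",T,np.linalg.norm(np.diff(T,axis=0),axis=1))
E
```

```text
cookie
[[ 0.6494  0.1252  0.0386]
 [ 0.6429  0.0504  0.0386]
 [ 0.6365 -0.0242  0.0388]
 [ 0.6296 -0.0988  0.0385]]
top@z [[ 0.6479  0.126   0.04  ]
 [ 0.6413  0.0514  0.04  ]
 [ 0.6348 -0.023   0.04  ]
 [ 0.6281 -0.0977  0.04  ]] 
scene-top mm [[ 3.0275 -0.9271]
 [ 3.2716 -1.0972]
 [ 3.1503 -1.2865]
 [ 3.0645 -0.8691]]
mean [[0.6493924467178449, 0.12553755363293428], [0.642889468053623, 0.05085245482025115], [0.6364188694029805, -0.02368845832270034], [0.6296262363116887, -0.09813754245442594]] spacing [0.075  0.0748 0.0748] yaw 84.94987985018899
rim
[[ 0.459   0.2006  0.0994]
 [ 0.4511  0.1322  0.1009]
 [ 0.4465  0.0499  0.0983]
 [ 0.4428 -0.0213  0.0987]]
top@z [[ 0.4584  0.2011  0.1   ]
 [ 0.4509  0.1325  0.1   ]
 [ 0.4472  0.0492  0.1   ]
 [ 0.4424 -0.0209  0.1   ]] 
scene-top mm [[ 1.8065 -0.7274]
 [-0.2724 -0.9705]
 [ 0.1563  2.3336]
 [ 1.8209  0.2848]]
mean [[0.45925534399401574, 0.2007471265377953], [0.4507687318572179, 0.13202564810116876], [0.4472611527459164, 0.050338198436594844], [0.4433418386966941, -0.020733785094723196]] spacing [0.0692 0.0818 0.0712] yaw 85.89033423241638
tiles [[ 0.4537  0.2064  0.04  ]
 [ 0.4502  0.131   0.04  ]
 [ 0.4472  0.0559  0.04  ]
 [ 0.4432 -0.0189  0.04  ]] [0.0755 0.0751 0.0749]
```

Heights check out: cookies at about 38.6 mm and rims at about 99 mm, against 40 and 100 expected. Spacing is 75 mm as it should be. I'll turn the tool to yaw 90, which makes tool x = world +y, tool y = world +x, and closes the fingers across the row.

```bash
python3 -m inch '[[0,[0,0,0],[0,0,0.918]],[0,[0,0,0],[0,0,0.918]],[0,[0,0,0],[0,0,0.918]],[0,[0,0,0],[0,0,0.918]],[0,[0,0,0],[0,0,0.918]],[0,[0,0,0],[0,0,0.918]],[0,[0,0,0],[0,0,0.918]],[0,[0,0,0],[0,0,0.918]],[0,[0,0,0],[0,0,0.918]],[0,[0,0,0],[0,0,0.918]]]'
python3 -m inch '[[0,[-0.5,0.4,0],[0,0,0]],[0,[-1,0.84,0],[0,0,0]],[0,[-1,0.84,0],[0,0,0]],[0,[-1,0.84,0],[0,0,0]],[0,[-1,0.84,0],[0,0,0]],[0,[-1,0.84,0],[0,0,0]],[0,[-1,0.84,0],[0,0,0]],[0,[-1,0.84,0],[0,0,0]],[0,[-1,0.84,0],[0,0,0]],[0,[-1,0.84,0],[0,0,0]]]'
python3 -m inch '[[0,[-1,0.84,0],[0,0,0]],[0,[-1,0.84,0],[0,0,0]],[0,[-1,0.84,0],[0,0,0]],[0,[-1,0.84,0],[0,0,0]],[0,[-0.5,0.5,0],[0,0,0]],[0,[0,0,0],[0,0,0]],[0,[0,0,0],[0,0,0]]]'
```

```text
t: 1.35
tool_pos: [0.1635, 0.5507, 0.2048]
ee_rot: [-180.0, 0.1, 89.8]
wrist_force: [-0.5, 0.3, 0.1]
gripper_width: 0.094
grasp_force: 0.0
t: 2.6
tool_pos: [0.3633, 0.3118, 0.2052]
ee_rot: [-180.0, 0.0, 90.1]
wrist_force: [0.3, 0.8, 0.6]
gripper_width: 0.0937
grasp_force: 0.0
t: 3.48
tool_pos: [0.4587, 0.2017, 0.2053]
ee_rot: [-180.0, -0.0, 90.1]
wrist_force: [-0.3, 0.5, -0.5]
gripper_width: 0.0937
grasp_force: 0.0
```

```bash
python3 -m inch '[[0,[-0.04,0,0.6],[0,0,0]],[0,[0,0,1],[0,0,0]],[0,[0,0,1],[0,0,0]],[0,[0,0,1],[0,0,0]],[0,[0,0,0.9],[0,0,0]],[0,[0,0,0.8],[0,0,0]],[0,[0,0,0.65],[0,0,0]],[0,[0,0,0],[0,0,0]]]'
python3 -c "
from plant import *;import cv2
cv2.imwrite('pics/w1.png',cv2.resize(capture('scene')['img'][130:330,260:520,::-1],None,fx=2.8,fy=2.8))"
```

```text
t: 4.47
tool_pos: [0.4574, 0.2002, 0.0549]
ee_rot: [-179.8, 0.1, 90.1]
wrist_force: [0.5, 0.1, 0.0]
gripper_width: 0.0939
grasp_force: 0.0
```

View pics/w1.png

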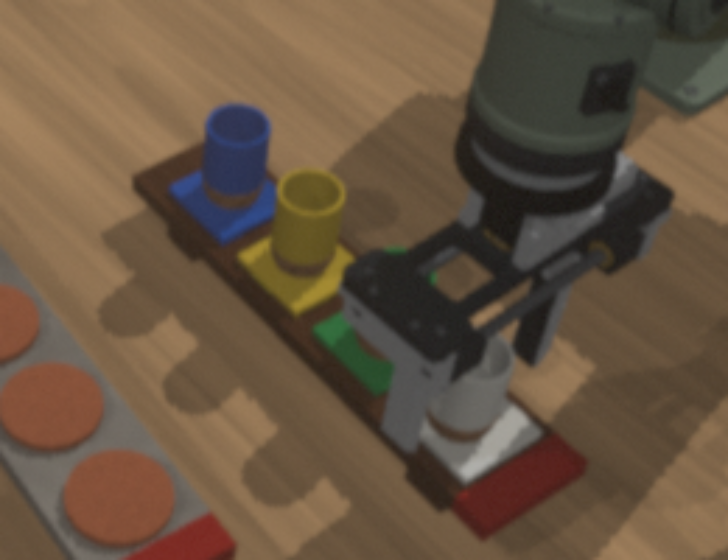

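The fingers straddle the white cup (crop px: near finger (405,400), far finger (540,320)), clear of green. I'll close and lift.

```bash
python3 -m inch '[[0.4,[0,0,0],[0,0,0]],[0.5,[0,0,0],[0,0,0]],[0.7,[0,0,0],[0,0,0]],[1,[0,0,0],[0,0,0]],[1,[0,0,0],[0,0,0]],[1,[0,0,0],[0,0,0]],[1,[0,0,0],[0,0,0]],[1,[0,0,0],[0,0,0]]]'
python3 -m inch '[[1,[0,0,-0.2],[0,0,0]],[1,[0,0,-0.6],[0,0,0]],[1,[0,0,-1],[0,0,0]],[1,[0,0,-1],[0,0,0]],[1,[0,0,-0.8],[0,0,0]],[1,[0,0,-0.2],[0,0,0]],[1,[0,0,0],[0,0,0]]]'
```

```text
t: 5.52
tool_pos: [0.4595, 0.2002, 0.0568]
ee_rot: [180.0, -0.0, 90.0]
wrist_force: [0.7, -0.3, 0.6]
gripper_width: 0.042
grasp_force: 30.0
t: 6.4
tool_pos: [0.4594, 0.2003, 0.1521]
ee_rot: [180.0, -0.0, 90.0]
wrist_force: [0.4, 0.0, -0.9]
gripper_width: 0.0416
grasp_force: 30.0
```

```bash
python3 -m inch '[[1,[-0.5,0.28,0],[0,0,0]],[1,[-1,0.57,0],[0,0,0]],[1,[-1,0.57,0],[0,0,0]],[1,[-1,0.57,0],[0,0,0]],[1,[-1,0.57,0],[0,0,0]],[1,[-1,0.57,0],[0,0,0]],[1,[-1,0.57,0],[0,0,0]],[1,[-1,0.57,0],[0,0,0]],[1,[-1,0.57,0],[0,0,0]],[1,[-1,0.57,0],[0,0,0]]]'
python3 -m inch '[[1,[-1,0.57,0],[0,0,0]],[1,[-1,0.57,0],[0,0,0]],[1,[-0.44,0.25,0],[0,0,0]],[1,[0,0,0],[0,0,0]],[1,[0,0,0.5],[0,0,0]],[1,[0,0,1],[0,0,0]],[1,[0,0,1],[0,0,0]],[1,[0,0,0.4],[0,0,0]],[1,[0,0,0.2],[0,0,0]],[1,[0,0,0],[0,0,0]]]'
python3 -c "
from plant import *;import cv2
cv2.imwrite('pics/w2.png',cv2.resize(capture('scene')['img'][130:330,180:440,::-1],None,fx=2.8,fy=2.8));print(observe()['tool_pos'])"
```

```text
t: 7.65
tool_pos: [0.5943, -0.0391, 0.1502]
ee_rot: [-179.9, -0.0, 90.0]
wrist_force: [0.1, 0.4, -0.9]
gripper_width: 0.0416
grasp_force: 30.0
t: 8.9
tool_pos: [0.6296, -0.098, 0.0745]
ee_rot: [180.0, 0.0, 90.0]
wrist_force: [-0.4, 0.0, -0.8]
gripper_width: 0.0421
grasp_force: 30.0
[ 0.63003083 -0.09821051  0.07504403]
```

View pics/w2.png

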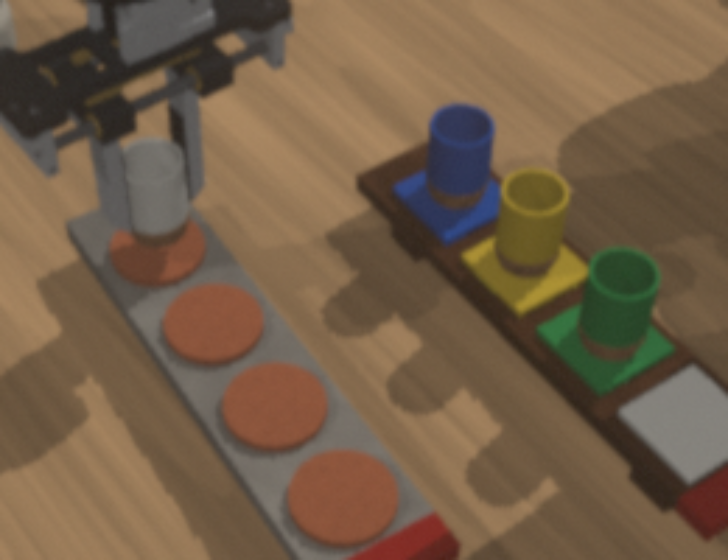

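White hangs upright over the far cookie (crop px (155,195) above (157,245)), with about 18 mm left. I'll lower it gently and watch the force.

```bash
python3 -m inch '[[1,[0,0,0.3],[0,0,0]],[1,[0,0,0.2],[0,0,0]],[1,[0,0,0.1],[0,0,0]],[1,[0,0,0.06],[0,0,0]],[1,[0,0,0],[0,0,0]],[1,[0,0,0],[0,0,0]]]'
python3 -m inch '[[1,[0,0,0.03],[0,0,0]],[1,[0,0,0],[0,0,0]]]'
```

```text
t: 9.7
tool_pos: [0.6296, -0.0983, 0.0579]
ee_rot: [180.0, 0.0, 90.0]
wrist_force: [-0.5, 0.2, -1.5]
gripper_width: 0.0418
grasp_force: 30.0
t: 9.95
tool_pos: [0.6294, -0.0982, 0.057]
ee_rot: [180.0, 0.0, 90.0]
wrist_force: [-0.3, 0.4, -0.8]
gripper_width: 0.0419
grasp_force: 30.0
```

```bash
python3 -m inch '[[1,[0,0,0.03],[0,0,0]],[1,[0,0,0],[0,0,0]]]'; python3 -m inch '[[1,[0,0,0.03],[0,0,0]],[1,[0,0,0],[0,0,0]]]'
```

```text
t: 10.2
tool_pos: [0.6295, -0.0983, 0.0568]
ee_rot: [180.0, 0.0, 90.0]
wrist_force: [-1.7, 0.4, 2.8]
gripper_width: 0.0415
grasp_force: 30.0
t: 10.45
tool_pos: [0.6295, -0.0982, 0.0568]
ee_rot: [180.0, 0.0, 90.0]
wrist_force: [-3.2, 0.8, 6.5]
gripper_width: 0.0422
grasp_force: 30.0
```

Touchdown (2.8 to 6.5 N). I'll release and rise, then travel to green.

```bash
python3 -m inch '[[0.5,[0,0,-0.02],[0,0,0]],[0.4,[0,0,0],[0,0,0]],[0.2,[0,0,0],[0,0,0]],[0,[0,0,0],[0,0,0]],[0,[0,0,0],[0,0,0]],[0,[0,0,-0.5],[0,0,0]],[0,[0,0,-1],[0,0,0]],[0,[0,0,-1],[0,0,0]],[0,[0,0,-1],[0,0,0]],[0,[0,0,-0.3],[0,0,0]]]'
python3 -c "
from plant import *;import cv2
cv2.imwrite('pics/w3.png',cv2.resize(capture('scene')['img'][130:330,180:440,::-1],None,fx=2.8,fy=2.8));print(observe()['tool_pos'])"
```

```text
t: 11.7
tool_pos: [0.6311, -0.0987, 0.1542]
ee_rot: [179.7, 0.1, 90.0]
wrist_force: [-0.1, 0.4, -0.0]
gripper_width: 0.094
grasp_force: 0.0
[ 0.63094024 -0.09861205  0.15399171]
```

View pics/w3.png

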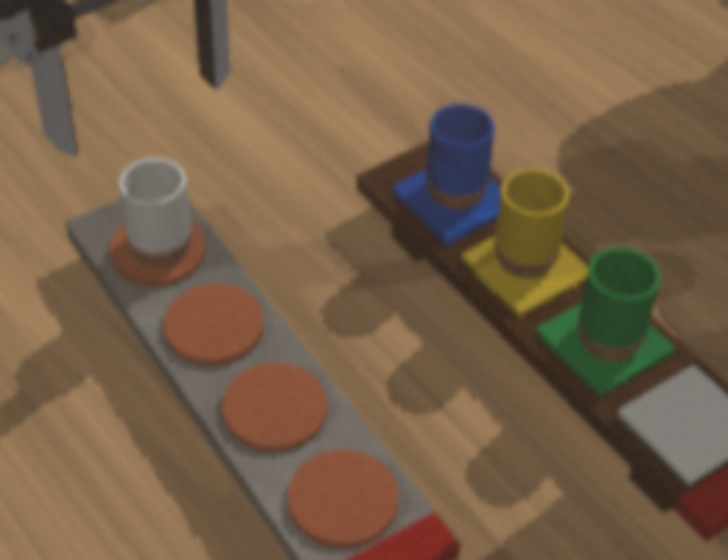

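White stands upright and released, on the end cookie (foot at (158,240), cookie at (157,246)). Next is green.

```bash
python3 -m inch '[[0,[0.92,-0.715,0],[0,0,0]],[0,[0.92,-0.715,0],[0,0,0]],[0,[0.92,-0.715,0],[0,0,0]],[0,[0.92,-0.715,0],[0,0,0]],[0,[0.92,-0.715,0],[0,0,0]],[0,[0.92,-0.715,0],[0,0,0]],[0,[0.92,-0.715,0],[0,0,0]],[0,[0.92,-0.715,0],[0,0,0]],[0,[0.92,-0.715,0],[0,0,0]],[0,[0.92,-0.715,0],[0,0,0]]]'
python3 -m inch '[[0,[0,0,0],[0,0,0]],[0,[0,0,0],[0,0,0]],[0,[0,0,0],[0,0,0]]]'
```

```text
t: 13.0
tool_pos: [0.4492, 0.1324, 0.15]
ee_rot: [-179.9, 0.0, 90.0]
wrist_force: [-0.3, 0.8, 0.2]
gripper_width: 0.094
grasp_force: 0.0
t: 13.38
tool_pos: [0.4512, 0.131, 0.1508]
ee_rot: [180.0, 0.0, 90.0]
wrist_force: [-1.2, -0.5, -0.8]
gripper_width: 0.0941
grasp_force: 0.0
```

```bash
python3 -m inch '[[0,[0.04,0,0.6],[0,0,0]],[0,[0,0,1],[0,0,0]],[0,[0,0,1],[0,0,0]],[0,[0,0,0.8],[0,0,0]],[0,[0,0,0.37],[0,0,0]],[0,[0,0,0],[0,0,0]],[0,[0,0,0],[0,0,0]]]'
python3 -m inch '[[0.4,[0,0,0],[0,0,0]],[0.5,[0,0,0],[0,0,0]],[0.7,[0,0,0],[0,0,0]],[1,[0,0,0],[0,0,0]],[1,[0,0,0],[0,0,0]],[1,[0,0,0],[0,0,0]],[1,[0,0,0],[0,0,0]]]'
python3 -m inch '[[1,[0,0,-0.2],[0,0,0]],[1,[0,0,-0.6],[0,0,0]],[1,[0,0,-1],[0,0,0]],[1,[0,0,-1],[0,0,0]],[1,[0,0,-0.8],[0,0,0]],[1,[0,0,-0.2],[0,0,0]],[1,[0,0,0],[0,0,0]],[1,[0,0,0],[0,0,0]]]'
```

```text
t: 14.25
tool_pos: [0.4514, 0.1328, 0.0573]
ee_rot: [179.9, -0.0, 90.0]
wrist_force: [1.3, -0.5, 0.8]
gripper_width: 0.0935
grasp_force: 0.0
t: 15.12
tool_pos: [0.4507, 0.1327, 0.0567]
ee_rot: [180.0, 0.0, 90.0]
wrist_force: [0.6, 0.1, -0.5]
gripper_width: 0.0413
grasp_force: 30.0
t: 16.12
tool_pos: [0.4498, 0.1327, 0.1508]
ee_rot: [-179.9, 0.0, 90.0]
wrist_force: [0.4, 0.2, -2.4]
gripper_width: 0.0408
grasp_force: 30.0
```

```bash
python3 -m inch '[[1,[-0.35,0.42,0],[0,0,0]],[1,[-0.7,0.83,0],[0,0,0]],[1,[-0.7,0.83,0],[0,0,0]],[1,[-0.7,0.83,0],[0,0,0]],[1,[-0.7,0.83,0],[0,0,0]],[1,[-0.7,0.83,0],[0,0,0]],[1,[-0.7,0.83,0],[0,0,0]],[1,[-0.7,0.83,0],[0,0,0]],[1,[-0.7,0.83,0],[0,0,0]],[1,[-0.3,0.38,0],[0,0,0]]]'
python3 -m inch '[[1,[0,0,0],[0,0,0]],[1,[0,0,0.5],[0,0,0]],[1,[0,0,1],[0,0,0]],[1,[0,0,1],[0,0,0]],[1,[0,0,0.6],[0,0,0]],[1,[0,0,0.3],[0,0,0]],[1,[0,0,0.2],[0,0,0]],[1,[0,0,0.1],[0,0,0]],[1,[0,0,0],[0,0,0]],[1,[0,0,0],[0,0,0]]]'
python3 -m inch '[[1,[0,0,0.05],[0,0,0]],[1,[0,0,0.03],[0,0,0]],[1,[0,0,0.02],[0,0,0]],[1,[0,0,0],[0,0,0]]]'
```

```text
t: 17.38
tool_pos: [0.6375, -0.0252, 0.1506]
ee_rot: [-179.9, 0.0, 89.9]
wrist_force: [-1.2, 0.8, -1.4]
gripper_width: 0.0408
grasp_force: 30.0
t: 18.62
tool_pos: [0.6371, -0.0236, 0.0598]
ee_rot: [179.9, 0.0, 90.0]
wrist_force: [0.0, 0.7, -1.7]
gripper_width: 0.0408
grasp_force: 30.0
t: 19.12
tool_pos: [0.6366, -0.0235, 0.0568]
ee_rot: [-180.0, 0.0, 90.0]
wrist_force: [-0.2, -0.5, -0.6]
gripper_width: 0.0414
grasp_force: 30.0
```

```bash
python3 -m inch '[[1,[0,0,0.03],[0,0,0]],[1,[0,0,0],[0,0,0]]]'
```

```text
t: 19.38
tool_pos: [0.6366, -0.0235, 0.0567]
ee_rot: [-180.0, 0.0, 90.0]
wrist_force: [-3.6, 0.1, 4.9]
gripper_width: 0.0412
grasp_force: 30.0
```

```bash
python3 -m inch '[[0.5,[0,0,-0.02],[0,0,0]],[0.4,[0,0,0],[0,0,0]],[0.2,[0,0,0],[0,0,0]],[0,[0,0,0],[0,0,0]],[0,[0,0,0],[0,0,0]],[0,[0,0,-0.5],[0,0,0]],[0,[0,0,-1],[0,0,0]],[0,[0,0,-1],[0,0,0]],[0,[0,0,-1],[0,0,0]],[0,[0,0,-0.3],[0,0,0]]]'
python3 -m inch '[[0,[0.327,-0.84,0],[0,0,0]],[0,[0.327,-0.84,0],[0,0,0]],[0,[0.327,-0.84,0],[0,0,0]],[0,[0.327,-0.84,0],[0,0,0]],[0,[0.327,-0.84,0],[0,0,0]],[0,[0.327,-0.84,0],[0,0,0]],[0,[0.327,-0.84,0],[0,0,0]],[0,[0.327,-0.84,0],[0,0,0]],[0,[0.327,-0.84,0],[0,0,0]],[0,[0,0,0],[0,0,0]]]'
python3 -m inch '[[0,[0,0,0],[0,0,0]],[0,[0,0,0],[0,0,0]]]'
```

```text
t: 20.62
tool_pos: [0.6384, -0.0237, 0.1547]
ee_rot: [179.7, 0.1, 90.0]
wrist_force: [-0.3, 0.5, 0.7]
gripper_width: 0.0939
grasp_force: 0.0
t: 21.88
tool_pos: [0.4463, 0.0505, 0.151]
ee_rot: [-179.9, -0.0, 90.1]
wrist_force: [0.6, -0.1, -1.0]
gripper_width: 0.094
grasp_force: 0.0
t: 22.12
tool_pos: [0.4485, 0.0497, 0.1516]
ee_rot: [180.0, 0.0, 90.0]
wrist_force: [0.5, -0.2, -0.3]
gripper_width: 0.0941
grasp_force: 0.0
```

```bash
python3 -m inch '[[0,[0.01,0,0.6],[0,0,0]],[0,[0,0,1],[0,0,0]],[0,[0,0,1],[0,0,0]],[0,[0,0,0.8],[0,0,0]],[0,[0,0,0.37],[0,0,0]],[0,[0,0,0],[0,0,0]],[0,[0,0,0],[0,0,0]]]'
python3 -m inch '[[0.4,[0,0,0],[0,0,0]],[0.5,[0,0,0],[0,0,0]],[0.7,[0,0,0],[0,0,0]],[1,[0,0,0],[0,0,0]],[1,[0,0,0],[0,0,0]],[1,[0,0,0],[0,0,0]],[1,[0,0,0],[0,0,0]]]'
python3 -m inch '[[1,[0,0,-0.2],[0,0,0]],[1,[0,0,-0.6],[0,0,0]],[1,[0,0,-1],[0,0,0]],[1,[0,0,-1],[0,0,0]],[1,[0,0,-0.8],[0,0,0]],[1,[0,0,-0.2],[0,0,0]],[1,[0,0,0],[0,0,0]],[1,[0,0,0],[0,0,0]]]'
```

```text
t: 23.0
tool_pos: [0.4484, 0.0503, 0.0578]
ee_rot: [179.9, 0.0, 90.0]
wrist_force: [-0.2, 0.5, 0.8]
gripper_width: 0.0939
grasp_force: 0.0
t: 23.88
tool_pos: [0.4476, 0.0503, 0.0572]
ee_rot: [-180.0, 0.0, 90.0]
wrist_force: [-0.2, -0.1, 1.0]
gripper_width: 0.042
grasp_force: 30.0
t: 24.88
tool_pos: [0.4468, 0.0504, 0.1513]
ee_rot: [-179.9, -0.0, 90.0]
wrist_force: [-0.3, 0.3, -1.7]
gripper_width: 0.0421
grasp_force: 30.0
```

```bash
python3 -m inch '[[1,[0.02,0.45,0],[0,0,0]],[1,[0,0.87,0],[0,0,0]],[1,[0,0.87,0],[0,0,0]],[1,[0,0.87,0],[0,0,0]],[1,[0,0.87,0],[0,0,0]],[1,[0,0.87,0],[0,0,0]],[1,[0,0.87,0],[0,0,0]],[1,[0,0.87,0],[0,0,0]],[1,[0,0.87,0],[0,0,0]],[1,[0,0.41,0],[0,0,0]]]'
python3 -m inch '[[1,[0,0,0],[0,0,0]],[1,[0,0,0.5],[0,0,0]],[1,[0,0,1],[0,0,0]],[1,[0,0,1],[0,0,0]],[1,[0,0,0.6],[0,0,0]],[1,[0,0,0.3],[0,0,0]],[1,[0,0,0.2],[0,0,0]],[1,[0,0,0.1],[0,0,0]],[1,[0,0,0],[0,0,0]],[1,[0,0,0],[0,0,0]]]'
python3 -m inch '[[1,[0,0,0.05],[0,0,0]],[1,[0,0,0.03],[0,0,0]],[1,[0,0,0.02],[0,0,0]],[1,[0,0,0],[0,0,0]]]'
```

```text
t: 26.12
tool_pos: [0.6442, 0.0508, 0.151]
ee_rot: [-179.9, -0.0, 90.0]
wrist_force: [-0.8, -0.8, -1.1]
gripper_width: 0.0421
grasp_force: 30.0
t: 27.38
tool_pos: [0.6436, 0.0508, 0.0603]
ee_rot: [179.9, 0.0, 90.0]
wrist_force: [-0.2, -0.1, -2.2]
gripper_width: 0.0421
grasp_force: 30.0
t: 27.88
tool_pos: [0.6431, 0.0509, 0.0573]
ee_rot: [-180.0, 0.0, 90.0]
wrist_force: [-0.5, 0.5, 0.3]
gripper_width: 0.0422
grasp_force: 30.0
```

```bash
python3 -m inch '[[1,[0,0,0.03],[0,0,0]],[1,[0,0,0],[0,0,0]]]'
```

```text
t: 28.12
tool_pos: [0.6431, 0.0509, 0.0572]
ee_rot: [-180.0, 0.0, 90.0]
wrist_force: [-3.1, 0.3, 5.4]
gripper_width: 0.0421
grasp_force: 30.0
```

```bash
python3 -m inch '[[0.5,[0,0,-0.02],[0,0,0]],[0.4,[0,0,0],[0,0,0]],[0.2,[0,0,0],[0,0,0]],[0,[0,0,0],[0,0,0]],[0,[0,0,0],[0,0,0]],[0,[0,0,-0.5],[0,0,0]],[0,[0,0,-1],[0,0,0]],[0,[0,0,-1],[0,0,0]],[0,[0,0,-1],[0,0,0]],[0,[0,0,-0.3],[0,0,0]]]'
python3 -m inch '[[0,[-0.319,-0.888,0],[0,0,0]],[0,[-0.319,-0.888,0],[0,0,0]],[0,[-0.319,-0.888,0],[0,0,0]],[0,[-0.319,-0.888,0],[0,0,0]],[0,[-0.319,-0.888,0],[0,0,0]],[0,[-0.319,-0.888,0],[0,0,0]],[0,[-0.319,-0.888,0],[0,0,0]],[0,[-0.319,-0.888,0],[0,0,0]],[0,[-0.319,-0.888,0],[0,0,0]],[0,[0,0,0],[0,0,0]]]'
python3 -m inch '[[0,[0,0,0],[0,0,0]],[0,[0,0,0],[0,0,0]]]'
```

```text
t: 29.38
tool_pos: [0.6449, 0.0508, 0.1553]
ee_rot: [179.7, 0.0, 90.0]
wrist_force: [0.1, 0.6, 0.2]
gripper_width: 0.094
grasp_force: 0.0
t: 30.62
tool_pos: [0.442, -0.021, 0.1515]
ee_rot: [-179.9, -0.0, 89.9]
wrist_force: [0.6, 0.0, 0.3]
gripper_width: 0.0939
grasp_force: 0.0
t: 30.88
tool_pos: [0.4441, -0.0208, 0.1521]
ee_rot: [180.0, -0.0, 90.0]
wrist_force: [-1.0, -0.1, -0.0]
gripper_width: 0.0942
grasp_force: 0.0
```

```bash
python3 -m inch '[[0,[0,0,0.6],[0,0,0]],[0,[0,0,1],[0,0,0]],[0,[0,0,1],[0,0,0]],[0,[0,0,0.8],[0,0,0]],[0,[0,0,0.39],[0,0,0]],[0,[0,0,0],[0,0,0]],[0,[0,0,0],[0,0,0]]]'
python3 -m inch '[[0.4,[0,0,0],[0,0,0]],[0.5,[0,0,0],[0,0,0]],[0.7,[0,0,0],[0,0,0]],[1,[0,0,0],[0,0,0]],[1,[0,0,0],[0,0,0]],[1,[0,0,0],[0,0,0]],[1,[0,0,0],[0,0,0]]]'
python3 -m inch '[[1,[0,0,-0.2],[0,0,0]],[1,[0,0,-0.6],[0,0,0]],[1,[0,0,-1],[0,0,0]],[1,[0,0,-1],[0,0,0]],[1,[0,0,-0.8],[0,0,0]],[1,[0,0,-0.2],[0,0,0]],[1,[0,0,0],[0,0,0]],[1,[0,0,0],[0,0,0]]]'
```

```text
t: 31.75
tool_pos: [0.4441, -0.0211, 0.0577]
ee_rot: [179.9, 0.0, 90.0]
wrist_force: [-0.3, -1.0, 0.1]
gripper_width: 0.0938
grasp_force: 0.0
t: 32.62
tool_pos: [0.4433, -0.021, 0.0572]
ee_rot: [-180.0, -0.0, 90.0]
wrist_force: [-0.5, -0.3, -0.2]
gripper_width: 0.0419
grasp_force: 30.0
t: 33.62
tool_pos: [0.4425, -0.0208, 0.1513]
ee_rot: [-179.9, -0.0, 90.0]
wrist_force: [-0.2, 0.2, -1.5]
gripper_width: 0.0425
grasp_force: 30.0
```

```bash
python3 -m inch '[[1,[0.35,0.5,0],[0,0,0]],[1,[0.64,0.9,0],[0,0,0]],[1,[0.64,0.9,0],[0,0,0]],[1,[0.64,0.9,0],[0,0,0]],[1,[0.64,0.9,0],[0,0,0]],[1,[0.64,0.9,0],[0,0,0]],[1,[0.64,0.9,0],[0,0,0]],[1,[0.64,0.9,0],[0,0,0]],[1,[0.64,0.9,0],[0,0,0]],[1,[0.38,0.54,0],[0,0,0]]]'
python3 -m inch '[[1,[0,0,0],[0,0,0]],[1,[0,0,0.5],[0,0,0]],[1,[0,0,1],[0,0,0]],[1,[0,0,1],[0,0,0]],[1,[0,0,0.6],[0,0,0]],[1,[0,0,0.3],[0,0,0]],[1,[0,0,0.2],[0,0,0]],[1,[0,0,0.1],[0,0,0]],[1,[0,0,0],[0,0,0]],[1,[0,0,0],[0,0,0]]]'
python3 -m inch '[[1,[0,0,0.05],[0,0,0]],[1,[0,0,0.03],[0,0,0]],[1,[0,0,0.02],[0,0,0]],[1,[0,0,0],[0,0,0]]]'
```

```text
t: 34.88
tool_pos: [0.6504, 0.1271, 0.1507]
ee_rot: [-179.9, -0.0, 90.1]
wrist_force: [0.4, -0.3, -1.6]
gripper_width: 0.0423
grasp_force: 30.0
t: 36.12
tool_pos: [0.6498, 0.1254, 0.0603]
ee_rot: [179.9, -0.0, 90.0]
wrist_force: [-0.8, -0.2, -0.5]
gripper_width: 0.042
grasp_force: 30.0
t: 36.62
tool_pos: [0.6493, 0.1254, 0.0573]
ee_rot: [-180.0, 0.0, 90.0]
wrist_force: [0.4, -0.0, -0.5]
gripper_width: 0.042
grasp_force: 30.0
```

Lowering to contact, then releasing, rising and backing off toward the robot so the top view is clear.

```bash
python3 -m inch '[[1,[0,0,0.03],[0,0,0]],[1,[0,0,0],[0,0,0]]]'
python3 -m inch '[[0.5,[0,0,-0.02],[0,0,0]],[0.4,[0,0,0],[0,0,0]],[0.2,[0,0,0],[0,0,0]],[0,[0,0,0],[0,0,0]],[0,[0,0,0],[0,0,0]],[0,[0,0,-0.5],[0,0,0]],[0,[0,0,-1],[0,0,0]],[0,[0,0,-1],[0,0,0]],[0,[0,0,-1],[0,0,0]],[0,[0,0,-1],[0,0,0]]]'
python3 -m inch '[[0,[1,-1,0],[0,0,0]],[0,[1,-1,0],[0,0,0]],[0,[1,-1,0],[0,0,0]],[0,[1,-1,0],[0,0,0]],[0,[1,-1,0],[0,0,0]],[0,[1,-1,0],[0,0,0]],[0,[1,-1,0],[0,0,0]],[0,[1,-1,0],[0,0,0]],[0,[1,0,0],[0,0,0]],[0,[0,0,0],[0,0,0]]]'
python3 - <<'E'
from plant import *
import cv2,numpy as np
for n,(x0,y0,w,h),k in(("top",(160,125,220,110),3.6),("scene",(190,130,230,170),3.4)):
    c=capture(n);im=cv2.convertScaleAbs(cv2.resize(c["img"][y0:y0+h,x0:x0+w,::-1],None,fx=k,fy=k,interpolation=cv2.INTER_CUBIC),alpha=1.4)
    cv2.imwrite(f"pics/{n}_f.png",im)
E
```

```text
t: 36.88
tool_pos: [0.6494, 0.1253, 0.0573]
ee_rot: [180.0, 0.0, 90.0]
wrist_force: [-2.6, -0.5, 5.4]
gripper_width: 0.0422
grasp_force: 30.0
t: 38.12
tool_pos: [0.6496, 0.1254, 0.1715]
ee_rot: [179.9, -0.0, 90.0]
wrist_force: [-0.4, 0.1, 0.8]
gripper_width: 0.0939
grasp_force: 0.0
t: 39.38
tool_pos: [0.4493, 0.3517, 0.1707]
ee_rot: [179.9, -0.1, 90.2]
wrist_force: [-0.6, -0.6, -0.6]
gripper_width: 0.094
grasp_force: 0.0
```

View pics/top_f.png

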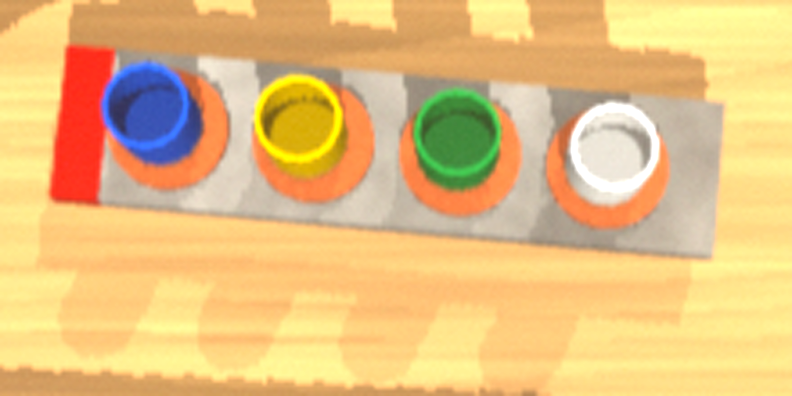

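View pics/scene_f.png

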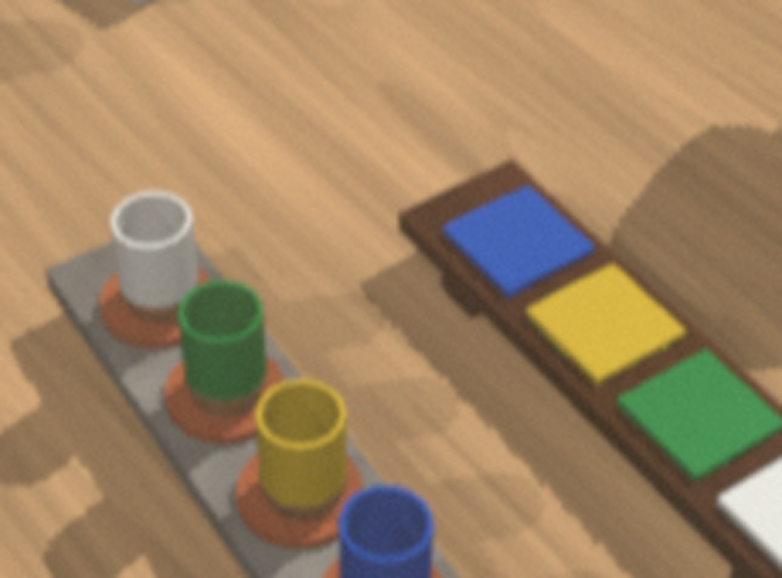

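The top view shows all four cups upright in the right order, with rim centres at crop px (148,107), (299,120), (457,132), (614,149). I'll check the centring numerically.

```bash
python3 - <<'E'
from geo import *
r=[(148,107),(299,120),(457,132),(614,149)]
A=plane("top",[(160+x/3.6,125+y/3.6) for x,y in r],.1)[:,:2]
C=plane("top",[(206,160.3),(246.6,163.9),(287.3,167.4),(328.3,171.1)],.04)[:,:2]
print(np.round((A-C)*1e3,1))
S=plane("scene",[(190+x/3.4,130+y/3.4) for x,y in [(301,415),(222,317),(152,228)]],.1)[:,:2]
D=plane("scene",[(277.6,274.8),(255.6,245.2),(235.9,218.4)],.04)[:,:2]
print(np.round((S-D)*1e3,1))
E
```

```text
[[-2.5 -2.1]
 [-2.   0.7]
 [-1.3  0.5]
 [-2.6  1.2]]
[[-1.8  2.6]
 [-0.3  4.7]
 [ 0.8  6.7]]
```

Centring is within about 3 mm by the top view. The scene rows were read a few pixels low: the white rim spans y 192–248, so its centre is 220, not 228. Corrected, that view agrees. Handing in.

```bash
python3 -c "
from plant import *
print(job_done())"
```

```text
the job is handed in; nothing more can be done
None
```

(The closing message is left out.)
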